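Unclip the tape cassette from the label printer

TASK

Take the glue stick off the label printer's tape cassette and lay it gently down on the worktop, clear of the printer. Then squeeze the cassette's two orange side catches fully in with the fingers, lift the cassette straight out of its bay and finish while holding it, upright and still, by the squeezed catches, at least 5 cm clear above the printer's deck. Leave the rubber stamp, the ink pad and the box of staples near the printer where they are.

Things in the scene. Friction and masses are not known exactly. Their poses are not given: they have to be found in the camera images.
- printer: Light grey label printer, 170 (x) x 150 (y) x 48 mm, fixed on the worktop. Origin: centre of its underside; x to its back, y to its left, z up. Flat deck at z = 48 mm; behind x = 48 mm a hump 16 mm higher. Tape bay, 58 x 61 mm, open in the deck above the origin, floor at z = 18 mm; lips along its two y sides hold the catches. The worktop beside its left and right faces is empty for 0.15 m.
- cassette: Dark tape cassette in the bay, 1.5 mm play, 0.1 to 0.2 kg. Origin: centre of its underside, 18 mm above the worktop when seated; axes as the printer's. Core 55 (x) x 36 (y) x 66 mm, flat top 36 mm above the deck. An orange spring catch on each y side; 59 mm over both tabs at rest, 45 mm squeezed. Hooks lock it in the bay; it lifts straight out only with both catches fully in.
- catch_left (a joint): How far the left (+y) catch is squeezed towards the core: 0 at rest, 0.007 m fully in; its hook is free beyond about 5 mm. Spring: 2 N at rest, about 5 N fully in. Grip the pair with 10 to 25 N.
- catch_right (a joint): The same for the right (-y) catch: 0 at rest, 0.007 m fully in.
- tab_left (a point): Centre of the outer face of the left (+y) catch's orange finger tab: 30 mm along x, 28 mm high, 4 mm thick, from 6 to 34 mm above the deck; this point is 50 mm above the cassette's underside.
- tab_right (a point): Centre of the outer face of the right (-y) catch's finger tab, 50 mm above the cassette's underside.
- glue_stick: White glue stick with a dark grey cap, 28 x 95 x 28 mm, 25 to 50 g, lying on top of the cassette, across it, so that both its ends overhang the orange catches. It does not roll. Origin: middle of its length, on its underside; y runs along it, z up.
- rubber_stamp: Bystander: wooden rubber stamp, 28 x 58 x 73 mm, standing on the worktop near the printer. Origin: centre of its underside.
- ink_pad: Bystander: dark blue ink pad tin, 66 x 98 x 16 mm, flat on the worktop near the printer. Origin: centre of its underside.
- staple_box: Bystander: small white box of staples, 41 x 74 x 27 mm, flat on the worktop near the printer. Origin: centre of its underside. All three bystanders stand in front of or behind the printer.
There are look-alikes about, which are no part of the job. There is more than one size of the cassette; the one meant has the size given above. Leave any yellow look-alike of the printer alone.

How it is judged:
By the outcome, as a careful person would: the job done as asked, in the order asked, and still so for the second after the job is handed in, while the arm keeps its last pose, push and grip.
It also fails if it takes over 56 s, if anything falls off the work surface, if the arm or the gripper's body presses on something with over 40 N, if the wrist force passes 120 N, or if a joint passes its speed limit or range.

ROBOT

A 6-joint arm with a two-finger parallel gripper is mounted at the origin on a cart in front of the work surface, level with it; the furniture and walls round the work are solid. World frame = base frame: x ahead of the robot, y to its left, z up, the work surface at z = 0. Lengths are in m, angles in rad, forces in N, time in s.
With the tool pointing down it reaches from about 0.275 to 0.825 m from the base axis. Payload 4.9 kg.
Tool frame: the origin (TCP) lies midway between the tips of the shut fingers; the grasp point (between the pads) lies 19 mm behind it (r.hold_point_z is the distance from the TCP to the grasp point, in m); z points along the fingers, y is the line along which they close (so a half turn about z gives the same grasp; the last joint's range is limited). The gripper opens to 85 mm and grips with 20 to 120 N. Pads are 22 mm wide; open, the fingers measure 114 mm over their backs; the gripper's body (76 mm by 85 mm) begins 54 mm behind the grasp point. The pads swing forward as they close: fully open they stand 13 mm farther back than shut.
Start: joints at [-1.438, 0.326, -0.193, 1.052, 0, 1.437], TCP at [0.145, -0.531, 0.231] pointing down, gripper open.
Joint ranges: [-2.65, 2.65], [-0.97, 1.79], [-1.3, 1.35], [-1.93, 2.1], [-1.47, 1.37], [-3.14, 3.14]. Speed limits (rad/s): [2.57, 2.57, 3.14, 3.14, 3.14, 3.14].

INTERFACE

Orientations are given as a unit quaternion [w, x, y, z].
In Python, from rig import r, optics, spotter gives the robot as it stands.
- The arm moves only by the shell command python3 -m jog 'ROWS' [OPENING] [FORCE]. ROWS is JSON, a list of rows, each an object of numbers: "x", "y", "z": the shift along the tool's x, y, z normalised to -1 to 1, where 1 is 150 mm; "yaw": the turn about the tool's z normalised to -1 to 1, where 1 is 90 degrees. A call has 1 to 8 rows; each row is the pose to reach, as a shift and turn from the pose commanded when the call began, along the tool's axes at that moment; what a row does not reach only later rows make up. A row lasts 1/10 s, in which the tool goes at most 50 mm and 8.59 degrees, less where a joint would pass 70% of its speed; a pose out of reach is approached as far as the arm can. A call with a number of a shift or a turn outside -1 to 1 is refused whole. A call with a gripper value outside its range is refused whole. OPENING is the gripper command: -1 is fully open, 1 is shut, values between are in proportion, set as the call begins (- or left out, the last holds). The fingers move at their own pace and stop on an object; FORCE is the grip in N (left out, the last holds). Time passes only in rows, so rows that repeat a pose let the fingers close. It gives the time, the measured TCP pose, the force, the opening and the grip force at its end, in the units of the state.
- r.get_obs(): the state, without advancing time (a new reading comes with each control period).
- optics.snapshot(name): name is "scene" or "top"; returns a dict with "img" (384x512x3 uint8, blue, green, red), "intrinsics" (3x3 intrinsics, pixels), "extrinsics" (4x4, takes a point from world to camera coordinates). Camera axes: x right, y up, looking along -z (the intrinsics and any distortion apply to the point x, -y, -z); pixel columns grow to the right and rows downward; lengths in m; the calibration is good to about 2 mm. A picture is of the moment at which its call begins. There is no depth.
- r.sign_off(): hands the job in; it is judged then, once.
Trained networks look in the newest picture that a camera, given by its name, has taken for a name from the list of things; names that differ only in an ending like _2 or _b are one class to them, and where a whole thing is asked for, a point or a joint stands for the part that bears it (a point fixed in the world has none). Each returns a list of dicts, best first, with "confidence" (0 to 1); they miss things now and then, are a little off and sometimes report something else, mostly with a low value. They report only what shows in the picture. A call takes as long as a camera call. They do not tell look-alikes from the thing itself.
- spotter.boxes_of(target, camera): "extent" ([left, top, right, bottom] in pixels, round what is visible of it).
- spotter.regions_of(target, camera): "pixels" (384x512 bool, what is visible of it) and "extent" ([left, top, right, bottom] in pixels, round what is visible of it).
The state is a dict: "clock": time; "q": joint angles; "qvel": joint speeds; "joint_torque": joint torques, N m; "position": TCP position; "eef_rot": TCP orientation; "force": force on the tool from outside, world axes, zero at the start; "wrist_torque": the same for the moment, N m; "grip_width": finger opening in m; "finger_force": force on a finger pad.
Only numpy, scipy, OpenCV 4.12 (cv2) and the standard library are available. Lean on these libraries where they do the work, as an engineer would, in place of code of your own. Each camera call takes 0.05 s, during which the arm holds its last target. There are 200 camera calls.

## Working session

There is one attempt and no reset: what is moved stays moved. The work goes in short steps, Python scripts to look and compute and a shell command to move; the robot and the scene stay as the last step left them, time stands still between calls to the robot, and variables do not carry over. Pictures are saved under pics/ and viewed, at most 10 in all, crops included, and the job is handed in when it is done.

```bash
mkdir -p pics
cat > h.py <<'E'
import numpy as np, cv2
from rig import r, optics, spotter
def ray(s,uv):
    K=np.array(s["intrinsics"]);E=np.array(s["extrinsics"]);R=E[:3,:3];t=E[:3,3]
    a=np.linalg.inv(K)@[uv[0],uv[1],1.]; d=R.T@np.array([a[0],-a[1],-a[2]]); return -R.T@t,d
def at(s,uv,z):
    c,d=ray(s,uv); return c+d*(z-c[2])/d[2]
def proj(s,P):
    E=np.array(s["extrinsics"]);p=E[:3,:3]@np.array(P)+E[:3,3]; q=np.array(s["intrinsics"])@[p[0],-p[1],-p[2]]; return q[:2]/q[2]
E
python3 - <<'E'
from h import *
o=r.get_obs(); print(o["clock"],o["position"],o["eef_rot"],o["grip_width"],r.hold_point_z)
for n in("scene","top"):
    s=optics.snapshot(n); cv2.imwrite(f"pics/{n}0.png",s["img"])
    print(n,[x for x in s if x not in("img","intrinsics","extrinsics")],ray(s,(256,192)),s["intrinsics"][0][0])
    for t in("printer","cassette","glue_stick","tab_left","rubber_stamp","ink_pad","staple_box"):
        for d in spotter.boxes_of(t,n)[:4]: print(t,round(d["confidence"],2),np.round(d["extent"]))
E
```

```text
0.0 [ 0.14492904 -0.52992778  0.23051678] [-8.78651287e-04  9.91115342e-01  1.33002281e-01  8.12355319e-06] 0.08514937803922272 0.0187
scene [] (array([ 0.20382592, -0.7565646 ,  0.52431833]), array([ 0.42885872,  0.75308667, -0.49907413])) 381.38637766490746
printer 0.86 [197. 167. 284. 221.]
printer 0.77 [306. 222. 420. 296.]
cassette 0.94 [183. 146. 219. 188.]
cassette 0.65 [226. 173. 252. 192.]
glue_stick 0.51 [238. 156. 247. 183.]
tab_left 0.63 [201. 152. 212. 178.]
rubber_stamp 0.7 [274. 162. 297. 185.]
ink_pad 0.95 [280. 191. 326. 220.]
staple_box 0.96 [165. 191. 186. 217.]
top [] (array([ 0.36266559, -0.07034468,  1.3372435 ]), array([ 0.19133478, -0.01263991, -0.98151312])) 468.7815333375192
printer 0.98 [192. 167. 254. 240.]
printer 0.75 [212. 189. 236. 215.]
printer 0.7 [204. 141. 225. 152.]
printer 0.63 [309. 135. 378. 211.]
cassette 0.96 [142. 196. 178. 229.]
cassette 0.66 [211. 191. 232. 214.]
glue_stick 0.6 [205. 186. 239. 211.]
tab_left 0.6 [166. 203. 176. 219.]
tab_left 0.52 [247. 146. 277. 172.]
rubber_stamp 0.53 [204. 141. 226. 154.]
ink_pad 0.69 [247. 145. 277. 173.]
```

View pics/scene0.png

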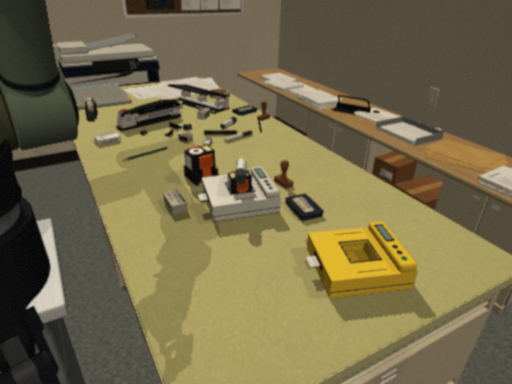

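View pics/top0.png

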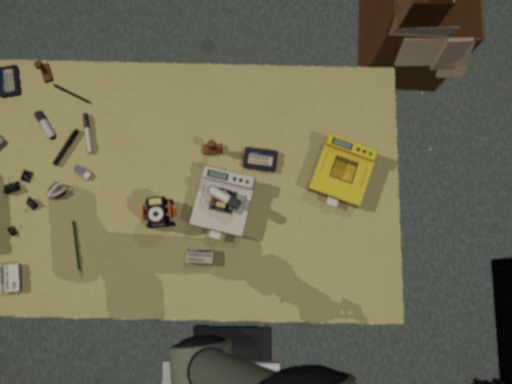

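The grey printer is at scene (240,195) and top (222,203), with the cassette in its bay and the glue stick lying across it. Candidates:
- **Cassettes:** the one in the bay at top (222,203), and a larger loose one at top (158,212), scene (200,162).
- **Printers:** grey at top (222,203), and yellow at top (343,170).
- **Glue stick:** the one on the cassette at top (224,197), and stick-like items at top (45,124) and (88,132).

I choose the grey printer, the cassette in its bay and the stick on top of it. Next is a close crop of both views.

Run:
```python
from h import *
a=cv2.imread("pics/top0.png")[160:245,180:265]; b=cv2.imread("pics/scene0.png")[150:225,190:290]
f=lambda i,k:cv2.resize(i,None,fx=k,fy=k,interpolation=cv2.INTER_CUBIC)
A=f(a,4.6);B=f(b,4)
W=np.zeros((400,800,3),np.uint8);W[:391,:391]=A[:391,:391];W[:300,395:795]=B
cv2.imwrite("pics/crop.png",W)
```

```text
(no output)
```

View pics/crop.png

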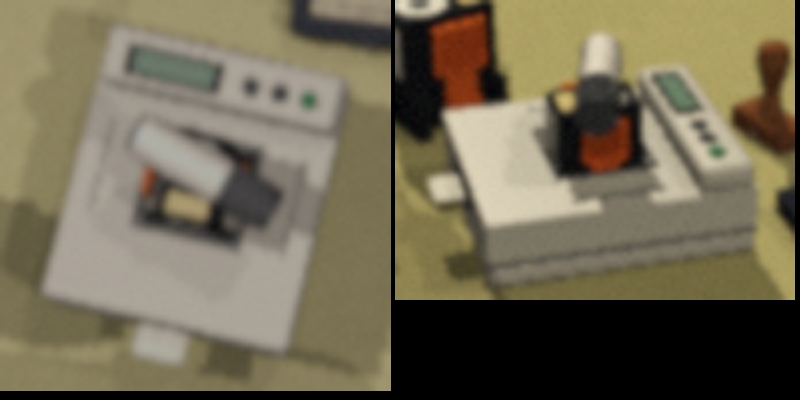

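The crop confirms the choice. The grey printer's corners show clearly, and the cassette with orange tabs sits in its bay. The stick runs from its white end at about top (212,190) to its dark cap at about (238,204). I'll fit the poses next.

Run:
```python
from h import *
from scipy.optimize import least_squares
T=optics.snapshot("top");S=optics.snapshot("scene")
ct=lambda x,y:(180+x/4.6-.4,160+y/4.6-.4); cs=lambda x,y:(190+(x-395)/4-.4,150+y/4-.4)
M=[(T,(.085,.075,.064),ct(112,25)),(T,(.085,-.075,.064),ct(345,76)),(T,(-.085,-.075,.048),ct(287,352)),(T,(-.085,.075,.048),ct(42,293)),
(S,(-.085,-.075,.048),cs(490,228)),(S,(-.085,.075,.048),cs(443,110)),(S,(.085,-.075,.064),cs(755,165)),(S,(.048,-.075,.064),cs(712,190))]
def W(p,m): c,s=np.cos(p[2]),np.sin(p[2]); return [p[0]+c*m[0]-s*m[1],p[1]+s*m[0]+c*m[1],m[2]]
f=lambda p:np.ravel([proj(k,W(p,m))-uv for k,m,uv in M])
q=least_squares(f,[.55,-.13,-.2],loss="soft_l1"); p=q.x
print("printer",p.round(4),np.degrees(p[2])); print(f(p).reshape(-1,2).round(1).tolist())
print("cassette top edges proj", [proj(T,W(p,(x,y,.084))).round(1).tolist() for x in(-.0275,.0275) for y in(-.018,.018)])
# glue: refine with masks
rows=[]
for n,s in(("top",T),("scene",S)):
    for d in spotter.regions_of("glue_stick",n)[:2]: 
        m=np.argwhere(d["pixels"])[:,::-1]; c,(w,h),a=cv2.minAreaRect(m.astype(np.float32)); print(n,round(d["confidence"],2),d["extent"],len(m),np.round(c,1),round(w),round(h),round(a),"z.098:",at(s,m.mean(0),.098).round(4))
for nm,uv in(("white",ct(140,133)),("cap",ct(272,208))): print(nm,at(T,uv,.098).round(4))
for nm,uv in(("white",cs(600,38)),("cap",cs(600,118))): print(nm,at(S,uv,.098).round(4))
```

```text
printer [ 0.5886  0.0053 -0.2065] -11.82957141014391
[[-0.3, -1.0], [1.3, -0.2], [-0.0, -0.2], [0.4, 0.3], [-0.7, -0.2], [-0.3, 0.4], [1.6, 0.1], [-2.1, -4.1]]
cassette top edges proj [[226.1, 209.1], [213.2, 206.1], [230.9, 189.7], [218.1, 186.7]]
scene 0.81 [235.0, 155.8, 248.3, 181.6] 264 [240. 171.] 24 12 90 z.098: [ 0.5859 -0.0061  0.098 ]
white [0.611  0.0377 0.098 ]
cap [ 0.5682 -0.0407  0.098 ]
white [0.6187 0.0562 0.098 ]
cap [ 0.5679 -0.0432  0.098 ]
```

```bash
cat >> h.py <<'E'
def plan(P,ang):  # tool x world angle in deg -> rows units
    from scipy.spatial.transform import Rotation as Ro
    o=r.get_obs();w=o["eef_rot"];R=Ro.from_quat([w[1],w[2],w[3],w[0]]).as_matrix()
    a=np.degrees(np.arctan2(R[1,0],R[0,0])); d=R.T@(np.array(P)-o["position"])
    print("t",round(o["clock"],2),"pos",np.round(o["position"],4),"ang",a.round(1),"tilt",R[:,2].round(3),"| xyz units",(d/.15).round(3),"yaw",round(-((ang-a+180)%360-180)/90,3),"F",np.round(o["force"],1),"w",round(o["grip_width"],4),"ff",o["finger_force"],"q6",round(o["q"][5],2))
E
J="python3 -m jog"
python3 -m jog '[{"x":0.3,"y":-0.2},{"x":0.6,"y":-0.41},{"x":0.95,"y":-0.655},{"x":0.95,"y":-0.655},{"x":0.95,"y":-0.655},{"x":0.95,"y":-0.655}]' -1 20
python3 -m jog '[{"x":0.3,"y":-0.2},{"x":0.6,"y":-0.41},{"x":0.95,"y":-0.655},{"x":0.95,"y":-0.655},{"x":0.95,"y":-0.655},{"x":0.95,"y":-0.655}]'
python3 -m jog '[{"x":0.3,"y":-0.2},{"x":0.6,"y":-0.41},{"x":0.95,"y":-0.655},{"x":0.95,"y":-0.655},{"x":0.95,"y":-0.655},{"x":0.95,"y":-0.655}]'
python3 -m jog '[{"x":0.3,"y":-0.2,"yaw":-0.09},{"x":0.6,"y":-0.41,"yaw":-0.18},{"x":0.95,"y":-0.655,"yaw":-0.27},{"x":0.95,"y":-0.655,"yaw":-0.36},{"x":0.95,"y":-0.655,"yaw":-0.45},{"x":0.95,"y":-0.655,"yaw":-0.511},{"x":0.95,"y":-0.655,"yaw":-0.511},{"x":0.95,"y":-0.655,"yaw":-0.511}]'
python3 -c "
from h import *
plan((.590,-.001,.088),61.3)"
```

```text
t 1.0 pos [ 0.145  -0.5306  0.2313] ang 15.3 tilt [-0. -0. -1.] | xyz units [ 3.792 -2.624  0.955] yaw -0.511 F [-0.2  0.6  0.3] w 0.0852 ff 0.0 q6 1.44$[0]: bad value
$[0]: bad value
$[0]: bad value
$[0]: bad value
```

```bash
python3 -m jog '[{"x":0.3,"y":-0.2,"z":0,"yaw":0},{"x":0.6,"y":-0.41,"z":0,"yaw":0},{"x":0.95,"y":-0.655,"z":0,"yaw":0},{"x":0.95,"y":-0.655,"z":0,"yaw":0},{"x":0.95,"y":-0.655,"z":0,"yaw":0}]' -1 20
```

```text
clock: 1.5
position: [0.2581, -0.3957, 0.2315]
eef_rot: [-0.0, 0.991, 0.135, 0.0]
force: [-0.1, -0.5, 0.6]
grip_width: 0.0853
finger_force: 0.0
```

```bash
python3 -m jog '[{"x":0.3,"y":-0.2,"z":0,"yaw":0},{"x":0.6,"y":-0.41,"z":0,"yaw":0},{"x":0.95,"y":-0.655,"z":0,"yaw":0},{"x":0.95,"y":-0.655,"z":0,"yaw":0},{"x":0.95,"y":-0.655,"z":0,"yaw":0}]'
python3 -m jog '[{"x":0.3,"y":-0.2,"z":0,"yaw":0},{"x":0.6,"y":-0.41,"z":0,"yaw":0},{"x":0.95,"y":-0.655,"z":0,"yaw":0},{"x":0.95,"y":-0.655,"z":0,"yaw":0},{"x":0.95,"y":-0.655,"z":0,"yaw":0}]' >/dev/null
python3 -m jog '[{"x":0.3,"y":-0.2,"z":0,"yaw":-0.09},{"x":0.6,"y":-0.41,"z":0,"yaw":-0.18},{"x":0.95,"y":-0.655,"z":0,"yaw":-0.27},{"x":0.95,"y":-0.655,"z":0,"yaw":-0.36},{"x":0.95,"y":-0.655,"z":0,"yaw":-0.45},{"x":0.95,"y":-0.655,"z":0,"yaw":-0.511},{"x":0.95,"y":-0.655,"z":0,"yaw":-0.511},{"x":0.95,"y":-0.655,"z":0,"yaw":-0.511}]' >/dev/null
python3 -c "
from h import *
plan((.590,-.001,.088),61.3)"
```

```text
clock: 2.0
position: [0.3694, -0.2647, 0.2314]
eef_rot: [0.0, 0.991, 0.135, 0.0]
force: [-0.6, -0.6, -0.0]
grip_width: 0.0855
finger_force: 0.0
t 3.3 pos [ 0.5912 -0.003   0.2312] ang 61.0 tilt [-0. -0. -1.] | xyz units [ 0.009 -0.013  0.954] yaw -0.003 F [-0.7  0.1 -0.6] w 0.0854 ff 0.0 q6 1.95
```

```bash
python3 -m jog '[{"x":0.01,"y":-0.01,"z":0.2,"yaw":0},{"x":0.01,"y":-0.01,"z":0.45,"yaw":0},{"x":0.01,"y":-0.01,"z":0.65,"yaw":0},{"x":0.01,"y":-0.01,"z":0.8,"yaw":0},{"x":0.01,"y":-0.01,"z":0.9,"yaw":0},{"x":0.01,"y":-0.01,"z":0.95,"yaw":0},{"x":0.01,"y":-0.01,"z":0.95,"yaw":0}]'
python3 - <<'E'
from h import *
plan((.590,-.001,.088),61.3)
s=optics.snapshot("scene"); cv2.imwrite("pics/s1.png",cv2.resize(s["img"][110:230,160:320],None,fx=5,fy=5,interpolation=cv2.INTER_CUBIC))
E
```

```text
clock: 4.0
position: [0.5899, 0.0001, 0.088]
eef_rot: [-0.0, 0.861, 0.509, -0.001]
force: [0.2, 0.1, -0.2]
grip_width: 0.0854
finger_force: 0.0
t 4.0 pos [5.899e-01 1.000e-04 8.800e-02] ang 61.2 tilt [-0.002  0.    -1.   ] | xyz units [-0.006  0.004 -0.   ] yaw -0.001 F [ 0.2  0.1 -0.2] w 0.0854 ff 0.0 q6 1.95
```

View pics/s1.png

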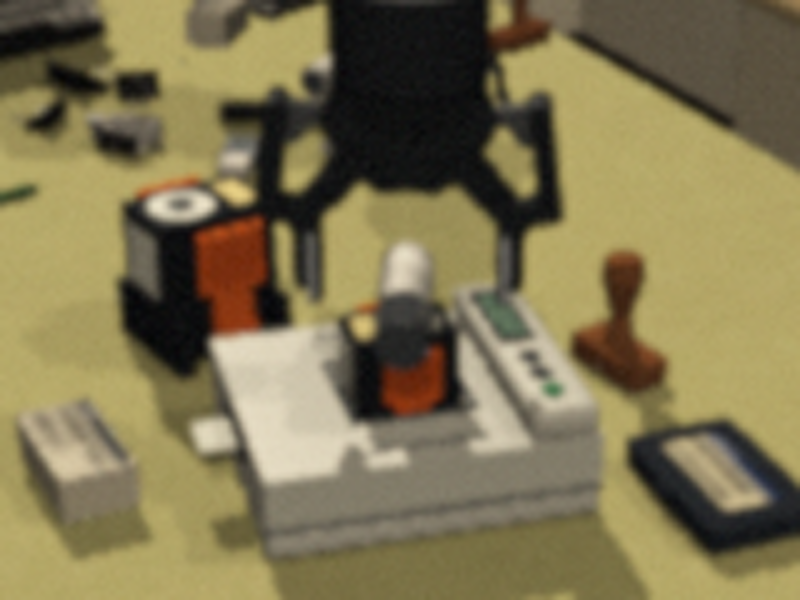

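The open fingers straddle the stick evenly: stick near (405,300), fingers at x 312 and 512. Closing now.

```bash
python3 -m jog '[{"x":0,"y":0,"z":0,"yaw":0},{"x":0,"y":0,"z":0,"yaw":0},{"x":0,"y":0,"z":0,"yaw":0},{"x":0,"y":0,"z":0,"yaw":0},{"x":0,"y":0,"z":0,"yaw":0},{"x":0,"y":0,"z":0,"yaw":0},{"x":0,"y":0,"z":0,"yaw":0},{"x":0,"y":0,"z":0,"yaw":0}]' 1 20
```

```text
clock: 4.85
position: [0.591, 0.0009, 0.0894]
eef_rot: [0.0, 0.86, 0.51, 0.0]
force: [-0.4, 0.5, 5.6]
grip_width: 0.028
finger_force: 22.2
```

```bash
python3 -m jog '[{"x":0,"y":0,"z":-0.05,"yaw":0},{"x":0,"y":0,"z":-0.15,"yaw":0},{"x":0,"y":0,"z":-0.3,"yaw":0},{"x":0,"y":0,"z":-0.45,"yaw":0},{"x":0,"y":0,"z":-0.6,"yaw":0},{"x":0,"y":0,"z":-0.6,"yaw":0}]'
python3 - <<'E'
from h import *
plan((.558,-.142,.17),168.2)
s=optics.snapshot("scene"); cv2.imwrite("pics/s2.png",cv2.resize(s["img"][90:230,160:320],None,fx=4,fy=4,interpolation=cv2.INTER_CUBIC))
E
```

```text
clock: 5.45
position: [0.5926, 0.0007, 0.182]
eef_rot: [0.002, 0.86, 0.51, 0.002]
force: [1.9, -0.7, 0.2]
grip_width: 0.0282
finger_force: 21.5
t 5.45 pos [0.5926 0.0007 0.182 ] ang 61.3 tilt [ 0.005 -0.001 -1.   ] | xyz units [-0.945  0.254  0.08 ] yaw -1.188 F [ 1.9 -0.7  0.2] w 0.0282 ff 21.499831080436707 q6 1.95
```

View pics/s2.png

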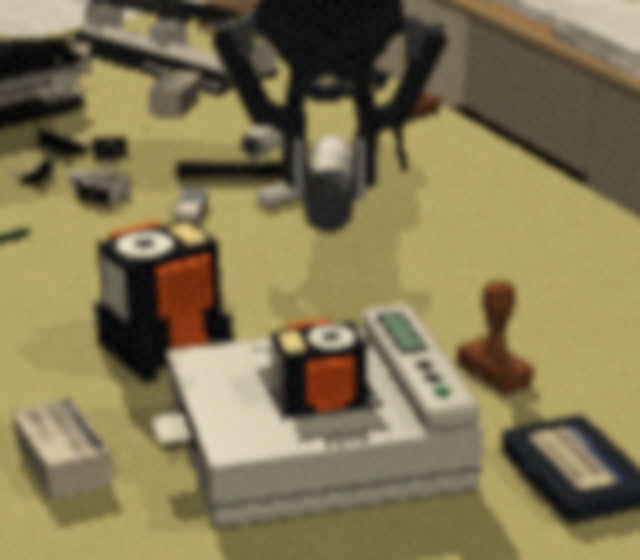

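The stick is held in the gripper at (330,185) and the cassette is now uncovered at (320,370). I'll carry the stick to the right side.

```bash
python3 -m jog '[{"x":-0.2,"y":0.05,"z":0,"yaw":-0.09},{"x":-0.4,"y":0.1,"z":0,"yaw":-0.18},{"x":-0.6,"y":0.15,"z":0,"yaw":-0.27},{"x":-0.8,"y":0.2,"z":0,"yaw":-0.36},{"x":-0.945,"y":0.254,"z":0,"yaw":-0.45},{"x":-0.945,"y":0.254,"z":0,"yaw":-0.54},{"x":-0.945,"y":0.254,"z":0,"yaw":-0.63},{"x":-0.945,"y":0.254,"z":0,"yaw":-0.72}]' >/dev/null
python3 -m jog '[{"x":0,"y":0,"z":0,"yaw":-0.09},{"x":0,"y":0,"z":0,"yaw":-0.18},{"x":0,"y":0,"z":0,"yaw":-0.27},{"x":0,"y":0,"z":0,"yaw":-0.36},{"x":0,"y":0,"z":0,"yaw":-0.45},{"x":0,"y":0,"z":0,"yaw":-0.468},{"x":0,"y":0,"z":0,"yaw":-0.468}]'
python3 -c "
from h import *
plan((.558,-.142,.005),168.2)"
```

```text
clock: 7.0
position: [0.5553, -0.1415, 0.1777]
eef_rot: [-0.001, 0.104, 0.995, 0.0]
force: [-0.1, 0.2, 0.5]
grip_width: 0.0282
finger_force: 21.5
t 7.0 pos [ 0.5553 -0.1415  0.1777] ang 168.1 tilt [-0.002  0.001 -1.   ] | xyz units [-0.021  0.     1.151] yaw -0.001 F [-0.1  0.2  0.5] w 0.0282 ff 21.46249920129776 q6 -0.17
```

```bash
python3 -m jog '[{"x":0,"y":0,"z":0.25,"yaw":0},{"x":0,"y":0,"z":0.5,"yaw":0},{"x":0,"y":0,"z":0.75,"yaw":0},{"x":0,"y":0,"z":0.9,"yaw":0},{"x":0,"y":0,"z":1.0,"yaw":0},{"x":0,"y":0,"z":1.0,"yaw":0}]'
python3 -m jog '[{"x":0,"y":0,"z":0.04,"yaw":0},{"x":0,"y":0,"z":0.08,"yaw":0},{"x":0,"y":0,"z":0.11,"yaw":0},{"x":0,"y":0,"z":0.13,"yaw":0},{"x":0,"y":0,"z":0.14,"yaw":0},{"x":0,"y":0,"z":0.14,"yaw":0},{"x":0,"y":0,"z":0.14,"yaw":0}]'
```

```text
clock: 7.6
position: [0.5536, -0.1409, 0.026]
eef_rot: [-0.003, 0.104, 0.995, 0.001]
force: [0.5, 0.3, 0.3]
grip_width: 0.0276
finger_force: 21.5
clock: 8.3
position: [0.5561, -0.1418, 0.008]
eef_rot: [0.0, 0.103, 0.995, -0.0]
force: [0.2, -0.2, -0.2]
grip_width: 0.028
finger_force: 21.5
```

Small steps down, watching the force.

```bash
python3 -m jog '[{"x":0,"y":0,"z":0.006,"yaw":0},{"x":0,"y":0,"z":0.013,"yaw":0},{"x":0,"y":0,"z":0.013,"yaw":0}]'
python3 -c "
from h import *
plan((.558,-.142,.004),168.2)"
```

```text
clock: 8.6
position: [0.5559, -0.1417, 0.0057]
eef_rot: [-0.0, 0.103, 0.995, 0.0]
force: [0.3, -0.5, -1.4]
grip_width: 0.0277
finger_force: 21.5
t 8.6 pos [ 0.5559 -0.1417  0.0057] ang 168.2 tilt [-0.  0. -1.] | xyz units [-0.014  0.001  0.012] yaw -0.0 F [ 0.3 -0.5 -1.4] w 0.0277 ff 21.472622752189636 q6 -0.17
```

```bash
python3 -m jog '[{"x":0,"y":0,"z":0.006,"yaw":0},{"x":0,"y":0,"z":0.006,"yaw":0}]'
python3 -m jog '[{"x":0,"y":0,"z":0.005,"yaw":0},{"x":0,"y":0,"z":0.005,"yaw":0}]'
```

```text
clock: 8.8
position: [0.556, -0.1418, 0.0054]
eef_rot: [0.0, 0.103, 0.995, -0.0]
force: [-1.0, 0.0, 4.0]
grip_width: 0.0277
finger_force: 22.0
clock: 9.0
position: [0.556, -0.1418, 0.0054]
eef_rot: [0.0, 0.103, 0.995, -0.0]
force: [-3.6, 1.5, 10.2]
grip_width: 0.0284
finger_force: 22.9
```

```bash
python3 -m jog '[{"x":0,"y":0,"z":-0.005,"yaw":0},{"x":0,"y":0,"z":-0.005,"yaw":0},{"x":0,"y":0,"z":-0.005,"yaw":0},{"x":0,"y":0,"z":-0.005,"yaw":0},{"x":0,"y":0,"z":-0.005,"yaw":0},{"x":0,"y":0,"z":-0.005,"yaw":0},{"x":0,"y":0,"z":-0.005,"yaw":0},{"x":0,"y":0,"z":-0.005,"yaw":0}]' -1
python3 -m jog '[{"x":0,"y":0,"z":-0.1,"yaw":0},{"x":0,"y":0,"z":-0.3,"yaw":0},{"x":0,"y":0,"z":-0.6,"yaw":0},{"x":0,"y":0,"z":-0.9,"yaw":0},{"x":0,"y":0,"z":-1,"yaw":0},{"x":0,"y":0,"z":-1,"yaw":0}]'
python3 - <<'E'
from h import *
T=optics.snapshot("top");S=optics.snapshot("scene")
f=lambda i,k:cv2.resize(i,None,fx=k,fy=k,interpolation=cv2.INTER_CUBIC)
W=np.zeros((500,800,3),np.uint8)
A=f(T["img"][165:240,190:285],4);B=f(S["img"][155:230,190:290],4)
W[:300,:380]=A;W[:300,400:800]=B
cv2.imwrite("pics/c2.png",W[:300])
for n,s in(("top",T),("scene",S)):
  for t in("cassette","glue_stick","tab_left","tab_right"):
    for d in spotter.regions_of(t,n)[:3]: m=np.argwhere(d["pixels"]);print(n,t,round(d["confidence"],2),np.round(d["extent"]),m.mean(0)[::-1].round(1))
plan((.5886,.0053,.15),168.2)
E
```

```text
clock: 9.8
position: [0.5559, -0.1418, 0.0049]
eef_rot: [-0.0, 0.103, 0.995, 0.0]
force: [-0.0, 0.6, 0.4]
grip_width: 0.0852
finger_force: 0.0
clock: 10.4
position: [0.558, -0.1426, 0.1582]
eef_rot: [0.003, 0.103, 0.995, -0.001]
force: [0.4, 0.2, 0.2]
grip_width: 0.0856
finger_force: 0.0
top cassette 0.69 [210. 188. 236. 215.] [221.9 199.9]
top cassette 0.61 [139. 194. 179. 228.] [158.2 211.9]
top tab_left 0.62 [168. 202. 179. 218.] [170.9 210.7]
scene cassette 0.76 [226. 170. 253. 197.] [239.4 181.6]
scene cassette 0.55 [182. 144. 220. 184.] [199.4 163.3]
scene glue_stick 0.82 [239. 222. 280. 240.] [257.3 231. ]
scene glue_stick 0.6 [274. 161. 296. 188.] [283.8 175.7]
scene tab_left 0.68 [199. 154. 210. 177.] [206.  164.7]
scene tab_left 0.25 [225. 171. 252. 193.] [239.2 181.7]
t 10.9 pos [ 0.5556 -0.1416  0.1542] ang 168.2 tilt [-0.001  0.    -1.   ] | xyz units [-0.015  1.004  0.028] yaw -0.0 F [-0.2 -0.4 -0.2] w 0.0857 ff 0.0 q6 -0.17
```

View pics/c2.png

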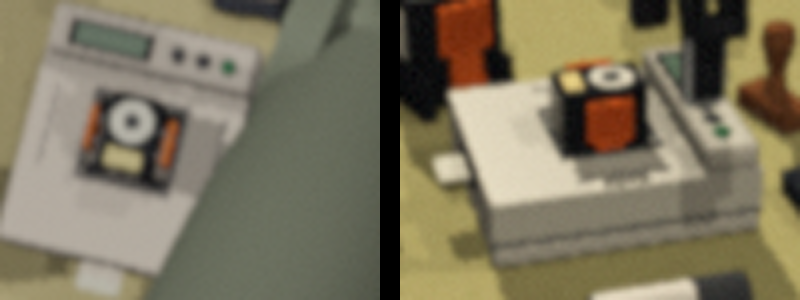

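The top crop shows the orange tabs at (90,125) and (168,143). The stick lies on the worktop, clear of the printer (scene crop, bottom right). I'll measure the tab positions.

Run:
```python
from h import *
T=optics.snapshot("top");S=optics.snapshot("scene")
for k,s in(("top",T),("scene",S)):
    h=cv2.cvtColor(s["img"],cv2.COLOR_BGR2HSV); m=((h[...,0]<16)&(h[...,1]>140)&(h[...,2]>70)).astype(np.uint8)
    n,l,st,c=cv2.connectedComponentsWithStats(m)
    x0,x1,y0,y1=(205,242,185,215) if k=="top" else (226,256,165,200)
    for i in range(1,n):
        if x0<c[i][0]<x1 and y0<c[i][1]<y1 and st[i][4]>4: print(k,st[i].tolist(),c[i].round(1),"z.082",at(s,c[i],.082).round(4),"z.068",at(s,c[i],.068).round(4))
a=-.2065
for lab,y,z in(("tabL",.0275,.082),("tabR",-.0275,.082),("tabRface",-.0295,.068)):
    P=np.array([.5886-np.sin(a)*y,.0053+np.cos(a)*y,z]); print(lab,P.round(4),proj(T,P).round(1),proj(S,P).round(1))
```

```text
top [211, 192, 4, 10, 15] [212.6 196.6] z.082 [0.5919 0.0313 0.082 ] z.068 [0.5945 0.0325 0.068 ]
top [231, 195, 4, 12, 28] [232.2 200.1] z.082 [ 0.5835 -0.0222  0.082 ] z.068 [ 0.586  -0.0217  0.068 ]
scene [232, 170, 10, 3, 12] [236.2 170.8] z.082 [0.5914 0.0291 0.082 ] z.068 [0.6036 0.054  0.068 ]
scene [236, 179, 13, 14, 157] [242.2 185.2] z.082 [ 0.5703 -0.0454  0.082 ] z.068 [ 0.5819 -0.0228  0.068 ]
tabL [0.5942 0.0322 0.082 ] [212.3 195.8] [236.6 170.1]
tabR [ 0.583  -0.0216  0.082 ] [232.  200.3] [242.3 179.9]
tabRface [ 0.5826 -0.0236  0.068 ] [232.8 201.3] [242.5 185.2]
```

```bash
python3 -m jog '[{"x":0,"y":0.2,"z":0,"yaw":0},{"x":0,"y":0.4,"z":0,"yaw":0},{"x":0,"y":0.65,"z":0,"yaw":0},{"x":-0.015,"y":0.9,"z":0,"yaw":0},{"x":-0.015,"y":1,"z":0,"yaw":0},{"x":-0.015,"y":1,"z":0,"yaw":0},{"x":-0.015,"y":1,"z":0,"yaw":0}]'
python3 -c "
from h import *
plan((.588,.005,.050),168.2)"
```

```text
clock: 11.7
position: [0.5886, 0.0041, 0.1548]
eef_rot: [-0.0, 0.103, 0.995, -0.0]
force: [-0.3, -0.9, 0.3]
grip_width: 0.0856
finger_force: 0.0
t 11.7 pos [0.5886 0.0041 0.1548] ang 168.2 tilt [-0.    -0.001 -1.   ] | xyz units [0.005 0.005 0.699] yaw 0.0 F [-0.3 -0.9  0.3] w 0.0856 ff 0.0 q6 0.09
```

```bash
python3 -m jog '[{"x":0.005,"y":0.005,"z":0.15,"yaw":0},{"x":0.005,"y":0.005,"z":0.3,"yaw":0},{"x":0.005,"y":0.005,"z":0.42,"yaw":0},{"x":0.005,"y":0.005,"z":0.54,"yaw":0},{"x":0.005,"y":0.005,"z":0.63,"yaw":0},{"x":0.005,"y":0.005,"z":0.69,"yaw":0},{"x":0.005,"y":0.005,"z":0.7,"yaw":0},{"x":0.005,"y":0.005,"z":0.7,"yaw":0}]'
python3 - <<'E'
from h import *
plan((.588,.005,.050),168.2)
f=lambda i,k:cv2.resize(i,None,fx=k,fy=k,interpolation=cv2.INTER_CUBIC)
S=optics.snapshot("scene");cv2.imwrite("pics/c3.png",f(S["img"][140:230,180:300],5))
E
```

```text
clock: 12.5
position: [0.5884, 0.0051, 0.0501]
eef_rot: [0.0, 0.103, 0.995, -0.0]
force: [0.3, -0.6, 0.8]
grip_width: 0.0854
finger_force: 0.0
t 12.5 pos [0.5884 0.0051 0.0501] ang 168.2 tilt [ 0. -0. -1.] | xyz units [ 0.002 -0.001  0.001] yaw -0.0 F [ 0.3 -0.6  0.8] w 0.0854 ff 0.0 q6 0.09
```

View pics/c3.png

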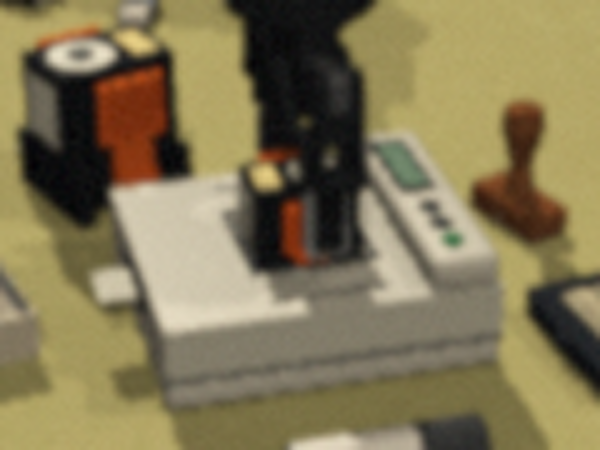

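The pad at (328,215) lines up with the right tab once parallax is allowed for. Squeezing the catches.

```bash
python3 -m jog '[{"x":0,"y":0,"z":0,"yaw":0},{"x":0,"y":0,"z":0,"yaw":0},{"x":0,"y":0,"z":0,"yaw":0},{"x":0,"y":0,"z":0,"yaw":0},{"x":0,"y":0,"z":0,"yaw":0},{"x":0,"y":0,"z":0,"yaw":0},{"x":0,"y":0,"z":0,"yaw":0},{"x":0,"y":0,"z":0,"yaw":0}]' 1 22
python3 -m jog '[{"x":0,"y":0,"z":0,"yaw":0},{"x":0,"y":0,"z":0,"yaw":0},{"x":0,"y":0,"z":0,"yaw":0}]'
```

```text
clock: 13.35
position: [0.5894, 0.0061, 0.0514]
eef_rot: [0.001, 0.103, 0.995, 0.001]
force: [-0.4, 1.5, 6.4]
grip_width: 0.0427
finger_force: 22.6
clock: 13.65
position: [0.5894, 0.0061, 0.0514]
eef_rot: [0.001, 0.103, 0.995, 0.001]
force: [-1.0, 1.8, 6.7]
grip_width: 0.0426
finger_force: 22.6
```

```bash
python3 -m jog '[{"x":0,"y":0,"z":-0.02,"yaw":0},{"x":0,"y":0,"z":-0.04,"yaw":0},{"x":0,"y":0,"z":-0.06,"yaw":0},{"x":0,"y":0,"z":-0.08,"yaw":0},{"x":0,"y":0,"z":-0.08,"yaw":0}]'
```

```text
clock: 14.15
position: [0.5879, 0.0062, 0.062]
eef_rot: [-0.0, 0.103, 0.995, 0.001]
force: [0.0, 5.1, -1.6]
grip_width: 0.0424
finger_force: 23.0
```

```bash
python3 -m jog '[{"x":0,"y":0.008,"z":-0.02,"yaw":0},{"x":0,"y":0.008,"z":-0.05,"yaw":0},{"x":0,"y":0.008,"z":-0.08,"yaw":0},{"x":0,"y":0.008,"z":-0.1,"yaw":0}]'
python3 - <<'E'
from h import *
f=lambda i,k:cv2.resize(i,None,fx=k,fy=k,interpolation=cv2.INTER_CUBIC)
S=optics.snapshot("scene");cv2.imwrite("pics/c4.png",f(S["img"][140:230,180:300],5))
E
```

```text
clock: 14.55
position: [0.5888, 0.0063, 0.0776]
eef_rot: [0.0, 0.103, 0.995, -0.0]
force: [0.5, 1.8, -2.3]
grip_width: 0.0424
finger_force: 23.0
```

View pics/c4.png

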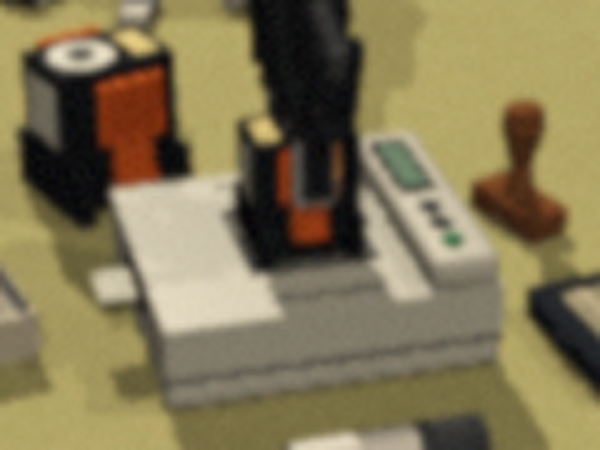

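The cassette is rising out of the bay straight, with the pad on the orange tab at (315,175). Continuing the lift.

```bash
python3 -m jog '[{"x":0,"y":0,"z":-0.05,"yaw":0},{"x":0,"y":0,"z":-0.1,"yaw":0},{"x":0,"y":0,"z":-0.2,"yaw":0},{"x":0,"y":0,"z":-0.3,"yaw":0},{"x":0,"y":0,"z":-0.4,"yaw":0},{"x":0,"y":0,"z":-0.5,"yaw":0},{"x":0,"y":0,"z":-0.58,"yaw":0},{"x":0,"y":0,"z":-0.6,"yaw":0}]'
python3 -m jog '[{"x":0,"y":0,"z":0,"yaw":0},{"x":0,"y":0,"z":0,"yaw":0},{"x":0,"y":0,"z":0,"yaw":0},{"x":0,"y":0,"z":0,"yaw":0},{"x":0,"y":0,"z":0,"yaw":0}]'
python3 - <<'E'
from h import *
f=lambda i,k:cv2.resize(i,None,fx=k,fy=k,interpolation=cv2.INTER_CUBIC)
S=optics.snapshot("scene");cv2.imwrite("pics/c5.png",f(S["img"][110:250,160:330],4))
E
```

```text
clock: 15.4
position: [0.5896, 0.0062, 0.169]
eef_rot: [0.002, 0.103, 0.995, -0.0]
force: [0.3, 0.1, -1.1]
grip_width: 0.0424
finger_force: 23.1
clock: 15.9
position: [0.5882, 0.0067, 0.1665]
eef_rot: [-0.0, 0.103, 0.995, -0.0]
force: [-0.6, -0.4, -1.3]
grip_width: 0.0423
finger_force: 23.1
```

View pics/c5.png

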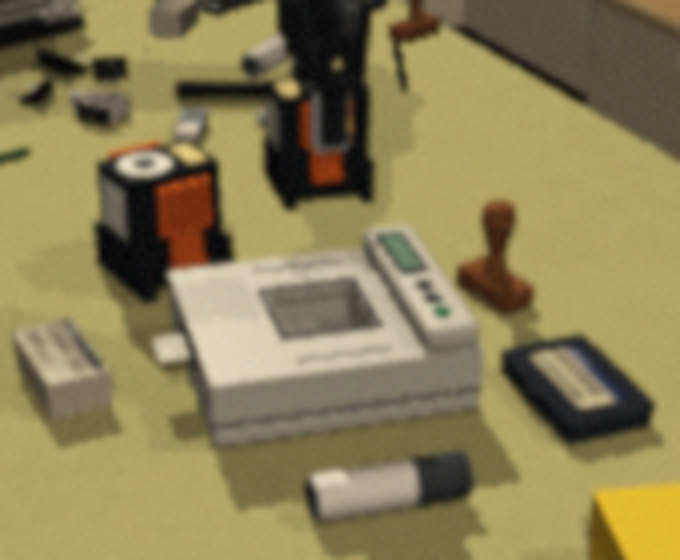

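The cassette is held upright at (318,145), out of the empty bay at (320,305) and about 8.5 cm above the deck. The stick lies on the worktop at (390,485), and the bystanders are untouched.

```bash
python3 -c "
from rig import r
print(r.sign_off())"
```

```text
the job is handed in; nothing more can be done
None
```

The glue stick is on the worktop to the right of the printer, and the cassette is held upright and still by its squeezed catches about 8.5 cm above the deck; I handed the job in at about 16 s of the 56 s, and no verdict came back.

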